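# Set and lock the length stop on the strip-cutting jig

### The job

Set up the jig for the next batch of mount-board strips: slide the grey stop along the rail until its white pointer lies on the orange tab (not the green or the blue one), then flip its red cam lever all the way down flat to lock the stop there.

Things in the scene. Friction and masses are not known exactly. Their poses are not given: they have to be found in the camera images.
- stop_grip (a point): Grip point in the blue upright fin of the grey sliding stop, 62 mm above the table. Fin: 14 mm thick along the rail (y), 34 mm wide (x), free from 30 mm below the point to 20 mm above. Axes turn with the jig: y along the rail, x across it towards lever and tabs, z up. The white pointer has the same y as this point. The lever's hinge axis (along y) lies 62 mm in +x and 2 mm above this point.
- lever_tip (a point): Middle of the upper face of the red cam lever's flared end (32 mm long, 26 wide, 12 thick), 86 mm along the lever from its hinge. The lever is 102 mm long; its upper face lies 6 mm off the line through the hinge. It rides on the stop; flat, it points along the stop's +x with this point 70 mm above the table.
- cam_lever (a joint): Angle of the cam lever, rad: 0 = flat down (locked, at its end stop), 1.2 = fully raised (free), leaning over the far, +x side. It stays where left; pressing its end down takes 2 to 3 N, and 5 to 10 N over the last part, where the cam bites. With it up the stop slides with 2 to 4 N, to 170 mm either side of mid-rail, and stays where left; with it down the cam clamps the stop to the rail.
- orange_tab (a point): Centre of the upper face of the orange tab fixed on the plywood bed, on the +x side of the rail: 38 mm across the rail (x), 26 mm along it (y), 3 mm thick, top 21 mm above the table. Axes as the stop's. Green and blue tabs of the same size lie along the same edge; their order changes.

How it is judged:
On the way, in this order (a step that is already met when the one before it is completed fails the run):
1. the stop's pointer is on the orange tab while the lever is still raised (y of stop_grip in the frame of orange_tab between -0.013 and 0.013 m and value of joint cam_lever above 0.6 rad), for 0.2 s.
2. the lever is flipped down (value of joint cam_lever below 0.17 rad), for 0.2 s.
At the end, for the whole second after the job is handed in: The stop's pointer lies on the orange tab (within 13 mm of the tab's middle along the rail) and the cam lever is down, within 0.17 rad (10 degrees) of flat (y of stop_grip in the frame of orange_tab between -0.013 and 0.013 m and value of joint cam_lever below 0.17 rad); the robot touches nothing.
It also fails if it takes over 51 s, if anything falls off the work surface, if the arm or the gripper's body presses on something with over 40 N, if the wrist force passes 120 N, or if a joint passes its speed limit or range.

### The arm

A 6-joint arm with a two-finger parallel gripper is mounted at the origin on the work surface. World frame = base frame: x ahead of the robot, y to its left, z up, the work surface at z = 0. Lengths are in m, angles in rad, forces in N, time in s.
With the tool pointing down it reaches from about 0.275 to 0.725 m from the base axis. Payload 15.9 kg.
Tool frame: the origin (TCP) lies where the fingers leave the gripper's body, on its centre line; the fingertips stand 73 mm ahead of it and the grasp point (between the pads) lies 54 mm ahead of it (bot.tcp_to_tips is the distance from the TCP to the fingertips, in m); z points along the fingers, y is the line along which they close (so a half turn about z gives the same grasp; the last joint's range is limited). The gripper opens to 85 mm and grips with 20 to 120 N. Pads are 22 mm wide; open, the fingers measure 114 mm over their backs; the gripper's body (76 mm by 85 mm) begins 54 mm behind the grasp point. The pads swing forward as they close: fully open they stand 13 mm farther back than shut.
Start: joints at [1.208, 0.213, -0.034, 1.323, 0, 1.571], TCP at [0.177, 0.467, 0.304] pointing down, gripper open.
Joint ranges: [-2.98, 2.98], [-0.74, 1.72], [-1.14, 1.35], [-2.1, 2.04], [-1.57, 1.44], [-3.14, 3.14]. Speed limits (rad/s): [1.89, 1.89, 2.39, 2.57, 3.14, 3.14].

### API

Orientations are given as a unit quaternion [w, x, y, z].
In Python, from station import bot, optics gives the robot as it stands.
- The arm moves only by the tool arm_command, never from a script. Its argument "targets" is a list of rows, each a list of 4 numbers: the shift along the tool's x, y, z in m, then the turn about the tool's z in degrees. A call has 1 to 8 rows; each row shifts and turns the commanded pose from where the row before left it, along the tool's axes as they then stand; what a row does not reach is not made up. A row lasts 1/8 s, in which the tool goes at most 62.5 mm and 10.7 degrees, less where a joint would pass 70% of its speed; a pose out of reach is approached as far as the arm can. A call with a gripper value outside its range is refused whole. "claw" is the gripper's target within -1 to 1 (shut at 1, half-way at 0, fully open at -1), set as the call begins (left out, the last holds). The fingers move at their own pace and stop on an object; the grip force is fixed at half the most. Time passes only in rows, so rows that do not move let the fingers close. It gives the time, the measured TCP pose, the force, the opening and the grip force at its end, in the units of the state.
- bot.sense(): the state, without advancing time (a new reading comes with each control period).
- optics.camera(name): name is "side" or "top"; returns a dict with "frame" (420x560x3 uint8, red, green, blue), "z_map" (420x560 float32, m along the optical axis (not along the pixel's ray), 0 where there is no reading), "fx", "fy", "cx", "cy" (pixels), "view" (4x4, takes a point from world to camera coordinates). Camera axes: x right, y up, looking along -z (the intrinsics and any distortion apply to the point x, -y, -z); pixel columns grow to the right and rows downward; lengths in m; the calibration is good to about 2 mm. A picture is of the moment at which its call begins.
- bot.sign_off(): hands the job in; it is judged then, once.
The state is a dict: "t": time; "joint_pos": joint angles; "dq": joint speeds; "joint_torque": joint torques, N m; "eef_pos": TCP position; "ee_rot": TCP orientation; "contact_force": force on the tool from outside, world axes, zero at the start; "wrist_torque": the same for the moment, N m; "finger_gap": finger opening in m; "grasp_force": force on a finger pad.
Only numpy, scipy, OpenCV 4.12 (cv2) and the standard library are available. Lean on these libraries where they do the work, as an engineer would, in place of code of your own. Each camera call takes 0.05 s, during which the arm holds its last target. There are 200 camera calls.

## Working session

There is one attempt and no reset: what is moved stays moved. The work goes in short steps, Python scripts to look and compute and a tool call to move; the robot and the scene stay as the last step left them, time stands still between calls to the robot, and variables do not carry over. Pictures are saved under pics/ and viewed, at most 10 in all, crops included, and the job is handed in when it is done.

Besides the shell and the picture viewer there is one more tool, called after "Request:" as name(argument=value, ...) on one line, values as JSON. arm_command: Moves the arm, as the interface text tells. Its arguments: {"type":"object","properties":{"targets":{"type":"array","items":{"type":"array","items":{"type":"number"}}},"claw":{"type":"number"}},"required":["targets"]}

```bash
mkdir -p pics; cat > h.py <<'E'
import numpy as np, cv2
from station import bot, optics
def grab(n):
    c=optics.camera(n); cv2.imwrite(f"pics/{n}_{int(bot.sense()['t']*100)}.png",c['frame'][:,:,::-1]); return c
def pts(c):
    z=c['z_map']; v,u=np.indices(z.shape)
    p=np.stack([(u-c['cx'])/c['fx']*z,-(v-c['cy'])/c['fy']*z,-z,np.ones_like(z)],-1)
    return (p@np.linalg.inv(c['view']).T)[...,:3]
E
python3 - <<'E'
from h import *
for n in('top','side'):
    c=grab(n);P=pts(c);hsv=cv2.cvtColor(c['frame'],cv2.COLOR_RGB2HSV)
    print(n,np.linalg.inv(c['view']).round(3).tolist(),[k for k in c])
    for nm,lo,hi in(('red',0,5),('red2',174,180),('orange',8,20),('green',45,85),('blue',95,125)):
        m=cv2.inRange(hsv,(lo,130,70),(hi,255,255))
        k,l,s,ce=cv2.connectedComponentsWithStats(m)
        for i in range(1,k):
            if s[i,4]>40:
                q=P[(l==i)&(c['z_map']>0)]
                print(nm,s[i].tolist(),ce[i].round(1),np.median(q,0).round(3) if len(q) else None,q.min(0).round(3),q.max(0).round(3))
s=bot.sense();print(s)
E
ls pics
```

```text
top [[-0.029, 0.994, -0.103, 0.527], [-0.999, -0.026, 0.025, 0.001], [0.022, 0.104, 0.994, 0.731], [0.0, 0.0, 0.0, 1.0]] ['frame', 'z_map', 'fx', 'fy', 'cx', 'cy', 'view']
red [266, 180, 21, 43, 546] [277.4 198.5] [ 0.61  -0.009  0.133] [ 0.578 -0.021  0.055] [0.63  0.007 0.152]
red [491, 285, 31, 18, 280] [505.7 293.7] [ 0.456 -0.378  0.015] [ 0.442 -0.405 -0.001] [ 0.471 -0.357  0.019]
orange [0, 0, 560, 420, 161115] [254.7 217.6] [0.584 0.044 0.   ] [ 0.252 -0.605 -0.561] [1.315 0.81  0.139]
orange [356, 146, 21, 26, 404] [366.  158.4] [ 0.685 -0.159  0.021] [ 0.664 -0.176  0.016] [ 0.707 -0.143  0.026]
orange [265, 178, 24, 30, 103] [277.1 191.2] [ 0.627 -0.014  0.019] [ 0.597 -0.028  0.015] [0.656 0.01  0.149]
orange [527, 204, 33, 28, 661] [546.1 217.8] [ 0.572 -0.402  0.1  ] [ 0.553 -0.422  0.07 ] [ 0.597 -0.39   0.121]
orange [507, 214, 19, 20, 63] [512.9 225.8] [ 0.566 -0.397  0.018] [ 0.554 -0.412  0.009] [ 0.586 -0.39   0.028]
green [304, 160, 18, 24, 322] [312.4 171.5] [ 0.664 -0.069  0.021] [ 0.646 -0.083  0.017] [ 0.685 -0.056  0.025]
green [0, 315, 34, 32, 562] [ 12.5 
[... 2743 characters left out ...]
 array([ 1.20799104e+00,  2.13320039e-01, -3.49873308e-02,  1.32351870e+00,
       -1.65359966e-05,  1.57081385e+00]), 'dq': array([-0.00075035, -0.00184448,  0.00167802, -0.00039388, -0.00028052,
        0.00040087]), 'joint_torque': array([ 5.99458599e-05, -6.87247539e+01,  4.87805843e+01,  1.21535361e-02,
       -4.30916452e-05, -9.12172631e-07]), 'eef_pos': array([0.17736779, 0.46722681, 0.30346266]), 'ee_rot': array([-8.47506262e-05,  1.80417967e-01,  9.83589900e-01, -5.07914351e-04]), 'contact_force': array([ 0.98903967, -0.69430146,  0.58303833]), 'wrist_torque': array([ 0.05291137, -0.03950055,  0.01139848]), 'grasp_force': 0.0, 'finger_gap': 0.0854220463856903}
side_10.png
top_5.png
```

```bash
python3 - <<'E'
from h import *
R={}
for n in('top','side'):
    c=grab(n);P=pts(c);hsv=cv2.cvtColor(c['frame'],cv2.COLOR_RGB2HSV)
    inb=(P[...,0]>.45)&(P[...,0]<.73)&(abs(P[...,1])<.2)
    for nm,lo,hi,z0,z1 in(('orange',8,20,.015,.027),('green',45,85,.015,.027),('blue',95,125,.015,.027),('fin',95,125,.076,.09)):
        m=(cv2.inRange(hsv,(lo,130,70),(hi,255,255))>0)&inb&(P[...,2]>z0)&(P[...,2]<z1)
        if nm=='orange': m&=P[...,1]<-.1
        q=P[m]; r=cv2.minAreaRect((q[:,:2]*1000).astype(np.float32))
        print(n,nm,len(q),r,np.median(q[:,2])); R[n,nm]=np.array(r[0])
    y=R[n,'blue']-R[n,'orange'];y/=np.linalg.norm(y);print(n,'y',y,'slide',(R[n,'orange']-R[n,'fin'])@y)
    x=np.array([y[1],-y[0]]);print('x offs',[(R[n,k]-R[n,'fin'])@x for k in('orange','green','blue')])
    if n=='top':cv2.imwrite('pics/a.png',cv2.resize(c['frame'][120:330,150:430,::-1],None,fx=2.5,fy=2.5))
E
```

```text
top orange 489 ((592.9179077148438, -150.28961181640625), (271.5895080566406, 99.95232391357422), 0.6638831496238708) 0.020447985743330732
top green 318 ((665.5325927734375, -69.2322769165039), (37.515220642089844, 24.423725128173828), 11.920849800109863) 0.021135004025696902
top blue 312 ((626.1807250976562, 108.33280944824219), (35.20891189575195, 23.86077308654785), 11.554439544677734) 0.021187967837602684
top fin 209 ((509.93670654296875, -29.577281951904297), (33.23018264770508, 13.613489151000977), 12.287151336669922) 0.08177083738088942
top y [0.12756461 0.99183026] slide -109.14067706672881
x offs [np.float64(97.7018881018148), np.float64(159.38328274818326), np.float64(97.7018881018148)]
side orange 544 ((685.3538208007812, -158.42955017089844), (42.3036003112793, 27.531333923339844), 12.301898002624512) 0.0218581041910616
side green 332 ((664.0137939453125, -69.92520904541016), (35.91348648071289, 23.29062271118164), 11.831009864807129) 0.022082928187546758
side blue 243 ((625.1395263671875, 107.58348083496094), (36.36940002441406, 25.16763687133789), 12.31410026550293) 0.022387784205054384
side fin 277 ((508.9643859863281, -30.875268936157227), (32.95756149291992, 15.11294937133789), 8.382312774658203) 0.08261544576415386
side y [-0.22077309  0.9753252 ] slide -163.34894513745078
x offs [np.float64(143.87650780428248), np.float64(142.6024186893406), np.float64(143.87650780428248)]
```

View pics/a.png

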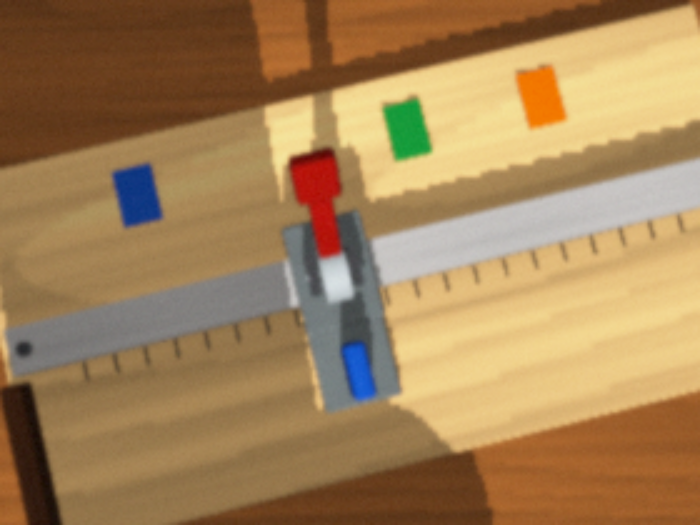

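Crop shows the fin at (359,370), raised lever at (320,200), orange tab at (541,97), consistent with the 12.5° jig heading and a slide of about −163.5 mm. First I'll turn the tool to jig axes and start over.

Request:
arm_command(targets=[[0, 0, 0, -10], [0, 0, 0, -10], [0, 0, 0, -10], [0, 0, 0, -3.3], [-0.018, -0.0465, 0, 0], [-0.018, -0.0465, 0, 0], [-0.018, -0.0465, 0, 0], [-0.018, -0.0465, 0, 0]], claw=-1)

```text
t: 1.2
eef_pos: [0.2886, 0.3001, 0.3039]
ee_rot: [0.0, -0.109, 0.994, 0.0]
contact_force: [0.8, 0.4, 0.2]
finger_gap: 0.0855
grasp_force: 0.0
```

Request:
arm_command(targets=[[-0.018, -0.0465, 0, 0], [-0.018, -0.0465, 0, 0], [-0.018, -0.0465, 0, 0], [-0.018, -0.0465, 0, 0], [-0.018, -0.0465, 0, 0], [-0.018, -0.0465, 0, 0], [-0.018, -0.0465, 0, 0], [0, 0, 0, 0]])

```text
t: 2.2
eef_pos: [0.4826, 0.0086, 0.3033]
ee_rot: [-0.0, -0.107, 0.994, -0.0]
contact_force: [-1.2, 0.8, -0.4]
finger_gap: 0.0861
grasp_force: 0.0
```

```bash
cat >> h.py <<'E'
def rel(goal):
    "goal TCP in tool axes from here; also tool y heading and state"
    from scipy.spatial.transform import Rotation as R
    s=bot.sense();q=s['ee_rot'];M=R.from_quat([q[1],q[2],q[3],q[0]]).as_matrix()
    print('t',s['t'],'p',s['eef_pos'].round(4),'rel',(M.T@(np.array(goal)-s['eef_pos'])).round(4),'yhead',np.degrees(np.arctan2(M[1,1],M[0,1])).round(2),'z',M[:,2].round(4),'q',s['joint_pos'].round(2),'F',s['contact_force'].round(1),'gap',s['finger_gap'].round(4),s['grasp_force'])
E
python3 -c "
from h import *
rel([.5095,-.030,.116])"
```

```text
Traceback (most recent call last):
  File "h.py", line 13, in rel
    print('t',s['t'],'p',s['eef_pos'].round(4),'rel',(M.T@(np.array(goal)-s['eef_pos'])).round(4),'yhead',np.degrees(np.arctan2(M[1,1],M[0,1])).round(2),'z',M[:,2].round(4),'q',s['joint_pos'].round(2),'F',s['contact_force'].round(1),'gap',s['finger_gap'].round(4),s['grasp_force'])
                                                                                                                                                                                                                                               ^^^^^^^^^^^^^^^^^^^^^
AttributeError: 'float' object has no attribute 'round'
```

Request:
arm_command(targets=[[-0.018, -0.0435, 0, 0], [0, 0, 0.05, 0], [0, 0, 0.05, 0], [0, 0, 0.03, 0], [0, 0, 0, 0], [0, 0, 0, 0]])

```text
t: 2.95
eef_pos: [0.509, -0.0272, 0.1753]
ee_rot: [0.001, -0.109, 0.994, -0.0]
contact_force: [0.7, 0.2, 0.8]
finger_gap: 0.0855
grasp_force: 0.0
```

```bash
sed -i "s/s\['finger_gap'\].round(4)/s['finger_gap']/" h.py
python3 - <<'E'
from h import *
rel([.5095,-.030,.118])
c=grab('top');cv2.imwrite('pics/b.png',cv2.resize(c['frame'][120:330,150:430,::-1],None,fx=2.5,fy=2.5))
E
```

```text
t 2.95 p [ 0.509  -0.0272  0.1753] rel [ 0.0002 -0.0028  0.0573] yhead 102.54 z [ 0.0014 -0.     -1.    ] q [-0.05  0.29 -0.26  1.01  0.   -0.27] F [0.7 0.2 0.8] gap 0.08548088179068118 0.0
```

View pics/b.png

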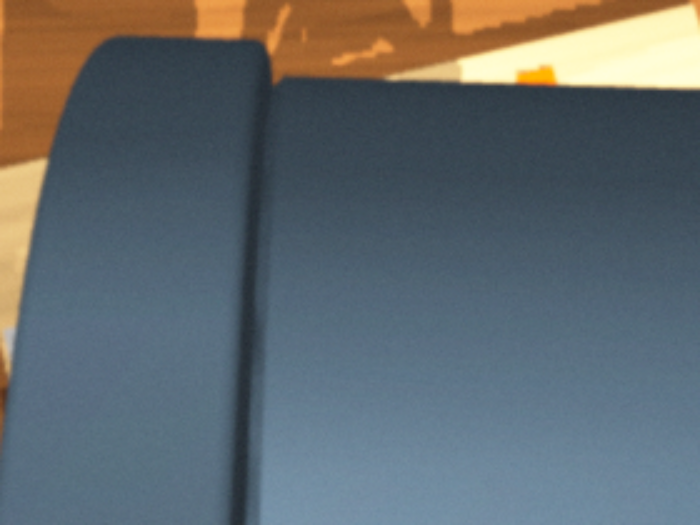

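The top view is blocked by the arm; checking the side view for lever clearance.

```bash
python3 - <<'E'
from h import *
c=grab('side');cv2.imwrite('pics/c.png',cv2.resize(c['frame'][60:340,150:490,::-1],None,fx=2,fy=2))
E
```

```text
(no output)
```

View pics/c.png

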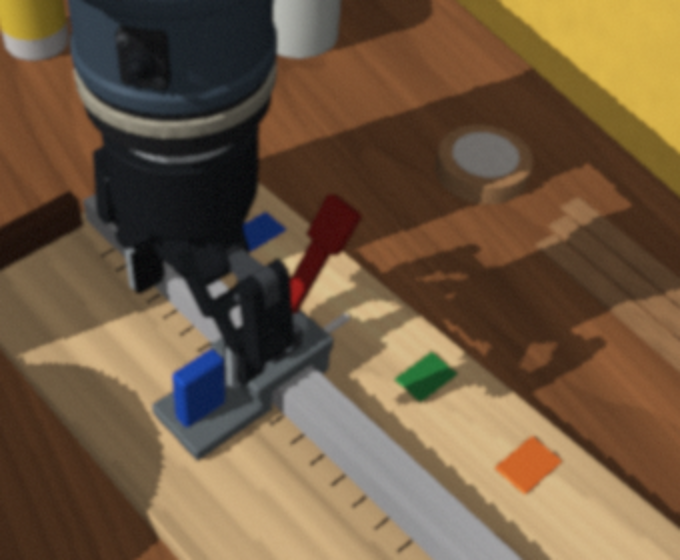

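The side view shows the open fingers straddling above the blue fin (200,388), with the lever (325,250) clear of the body. I'll lower, then close.

Request:
arm_command(targets=[[0, -0.003, 0.02, 0], [0, 0, 0.02, 0], [0, 0, 0.017, 0], [0, 0, 0, 0]])

```text
t: 3.55
eef_pos: [0.5091, -0.0305, 0.117]
ee_rot: [-0.0, -0.109, 0.994, 0.0]
contact_force: [-0.6, -0.1, 1.6]
finger_gap: 0.0855
grasp_force: 0.0
```

Request:
arm_command(targets=[[0, 0, 0, 0], [0, 0, 0, 0], [0, 0, 0, 0], [0, 0, 0, 0], [0, 0, 0, 0], [0, 0, 0, 0]], claw=1)

```text
t: 4.3
eef_pos: [0.5093, -0.0305, 0.1173]
ee_rot: [0.0, -0.109, 0.994, 0.0]
contact_force: [-1.1, 0.7, 5.7]
finger_gap: 0.0136
grasp_force: 58.3
```

```bash
python3 -c "
from h import *
rel([.5095,-.030,.118])"
```

```text
t 4.3 p [ 0.5093 -0.0305  0.1173] rel [-0.0003  0.0004 -0.0007] yhead 102.51 z [ 4.e-04  1.e-04 -1.e+00] q [-0.06  0.35 -0.35  0.88  0.   -0.28] F [-1.1  0.7  5.7] gap 0.013561372530345478 58.33889901638031
```

Gripped on the fin (gap 13.6 mm). Slide −163.5 mm.

Request:
arm_command(targets=[[0, -0.02, 0, 0], [0, -0.02, 0, 0], [0, -0.02, 0, 0], [0, -0.02, 0, 0], [0, 0, 0, 0]])

```text
t: 4.92
eef_pos: [0.5267, -0.11, 0.1173]
ee_rot: [0.0, -0.108, 0.994, -0.0]
contact_force: [-2.7, -3.3, 6.9]
finger_gap: 0.0138
grasp_force: 59.6
```

```bash
python3 -c "
from h import *
rel(np.array([.5093,-.0305,.1173])-.1635*np.array([-.2165,.9763,0]))"
```

```text
t 4.925 p [ 0.5267 -0.11    0.1173] rel [-0.0004 -0.0821  0.    ] yhead 102.42 z [ 2.e-04 -9.e-04 -1.e+00] q [-0.21  0.4  -0.27  0.9  -0.   -0.42] F [-2.7 -3.3  6.9] gap 0.013764253635666896 59.596617221832275
```

Request:
arm_command(targets=[[0, -0.02, 0, 0], [0, -0.02, 0, 0], [0, -0.02, 0, 0], [0, -0.015, 0, 0], [0, -0.007, 0, 0], [0, 0, 0, 0], [0, 0, 0, 0]])

```text
t: 5.8
eef_pos: [0.5439, -0.1893, 0.1173]
ee_rot: [-0.0, -0.109, 0.994, -0.0]
contact_force: [-6.2, -3.0, 7.3]
finger_gap: 0.0134
grasp_force: 59.6
```

```bash
python3 - <<'E'
from h import *
rel(np.array([.5093,-.0305,.1173])-.1635*np.array([-.2165,.9763,0]))
c=grab('side');cv2.imwrite('pics/d.png',cv2.resize(c['frame'][120:400,220:560,::-1],None,fx=2,fy=2))
E
```

```text
t 5.8 p [ 0.5439 -0.1893  0.1173] rel [-0.0006 -0.001  -0.    ] yhead 102.46 z [-5.e-04 -1.e-03 -1.e+00] q [-0.33  0.47 -0.16  0.94 -0.   -0.55] F [-6.2 -3.   7.3] gap 0.01335930099741107 59.62995529174805
```

View pics/d.png

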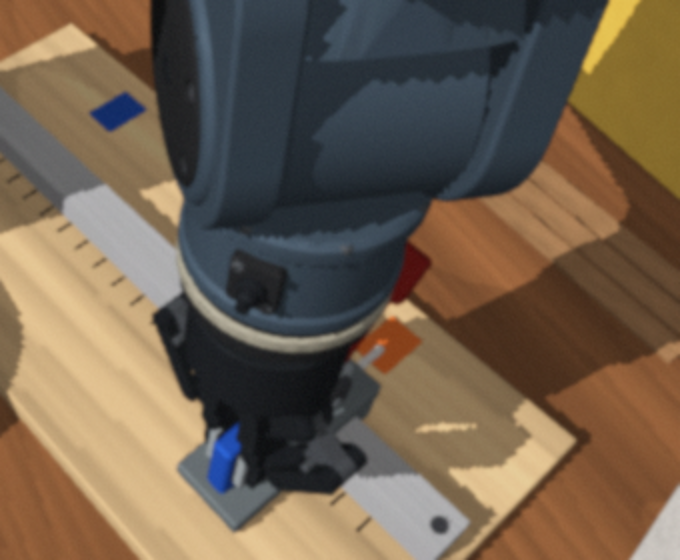

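The side view shows the stop's grey pointer tip (375,352) lying on the orange tab (388,345). Now I'll release and rise, then shut the fingers to push the lever.

Request:
arm_command(targets=[[0, 0, 0, 0], [0, 0, 0, 0], [0, 0, 0, 0], [0, 0, -0.02, 0], [0, 0, -0.04, 0], [0, 0, -0.05, 0], [0, 0, -0.045, 0], [0, 0, 0, 0]], claw=-0.2)

```text
t: 6.85
eef_pos: [0.5456, -0.189, 0.2753]
ee_rot: [0.003, -0.109, 0.994, -0.001]
contact_force: [-0.5, 0.2, -0.7]
finger_gap: 0.0513
grasp_force: 0.0
```

Request:
arm_command(targets=[[-0.02, 0, 0, 0], [-0.02, 0, 0, 0], [-0.01, 0, 0, 0], [0, 0, 0, 0], [0, 0, 0, 0]], claw=1)

```text
t: 7.48
eef_pos: [0.5926, -0.1779, 0.2717]
ee_rot: [-0.0, -0.109, 0.994, 0.0]
contact_force: [-0.7, -0.9, 0.3]
finger_gap: -0.0005
grasp_force: 0.0
```

```bash
python3 - <<'E'
from h import *
x=np.array([.9763,.2165,0]); G=np.array([.5443,-.190,0])
rel(G+.060*x+[0,0,.140+.073])
c=grab('side');P=pts(c);hsv=cv2.cvtColor(c['frame'],cv2.COLOR_RGB2HSV)
inb=(P[...,0]>.45)&(P[...,0]<.75)&(P[...,1]<-.07)&(P[...,1]>-.25)
for lo,hi,z0 in((0,5,.05),(95,125,.075),(8,20,.015)):
    m=(cv2.inRange(hsv,(lo,130,60),(hi,255,255))>0)&inb&(P[...,2]>z0)
    q=P[m]-G; yj=np.array([-.2165,.9763,0])
    a=np.stack([q@x,q@yj,q[:,2]],1); print(len(a), a.min(0).round(3),np.median(a,0).round(3),a.max(0).round(3)) if len(a) else 0
cv2.imwrite('pics/e.png',cv2.resize(c['frame'][120:400,220:560,::-1],None,fx=2,fy=2))
E
```

```text
t 7.475 p [ 0.5926 -0.1779  0.2717] rel [-0.0102 -0.0013  0.0587] yhead 102.5 z [-5.e-04  1.e-04 -1.e+00] q [-0.29  0.47  0.25  1.35 -0.   -0.51] F [-0.7 -0.9  0.3] gap -0.0004727991600122091 0.0
1065 [ 0.037 -0.034  0.083] [ 0.099 -0.002  0.129] [0.12  0.013 0.253]
402 [-0.017 -0.007  0.075] [-0.002 -0.001  0.083] [0.016 0.006 0.085]
660 [ 0.011 -0.061  0.018] [ 0.139 -0.004  0.022] [0.181 0.05  0.46 ]
```

View pics/e.png

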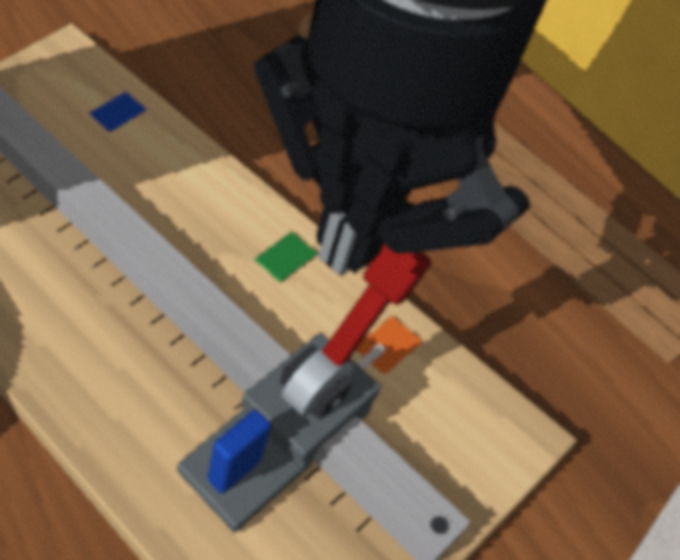

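Picture: stop released with pointer (375,352) on the orange tab (390,340), lever raised with its flare at (397,270), and shut fingertips above it at (340,245). Next I'll push the lever along its arc.

Request:
arm_command(targets=[[-0.005, -0.001, 0.02, 0], [-0.005, 0, 0.034, 0], [-0.008, 0, 0, 0], [-0.008, 0, 0, 0], [-0.008, 0, 0.003, 0], [-0.0075, 0, 0.0035, 0], [0, 0, 0, 0]])

```text
t: 8.4
eef_pos: [0.6343, -0.1696, 0.2111]
ee_rot: [-0.0, -0.109, 0.994, 0.0]
contact_force: [-0.4, -0.4, -0.1]
finger_gap: -0.0002
grasp_force: 0.0
```

Request:
arm_command(targets=[[-0.007, 0, 0.0045, 0], [-0.007, 0, 0.005, 0], [-0.006, 0, 0.006, 0], [-0.0055, 0, 0.006, 0], [-0.0045, 0, 0.007, 0], [-0.0045, 0, 0.007, 0], [0, 0, 0, 0]])

```text
t: 9.28
eef_pos: [0.6674, -0.1622, 0.175]
ee_rot: [-0.001, -0.109, 0.994, 0.0]
contact_force: [-0.7, 0.0, 1.0]
finger_gap: -0.0001
grasp_force: 0.0
```

```bash
python3 - <<'E'
from h import *
x=np.array([.9763,.2165,0]); G=np.array([.5443,-.190,0])
rel(G+.135*x+[0,0,.070+.073])
c=grab('side')
cv2.imwrite('pics/f.png',cv2.resize(c['frame'][120:400,220:560,::-1],None,fx=2,fy=2))
E
```

```text
t 9.275 p [ 0.6674 -0.1622  0.175 ] rel [-0.0088 -0.0005  0.032 ] yhead 102.52 z [-1.1e-03  3.0e-04 -1.0e+00] q [-0.24  0.65  0.3   1.22 -0.   -0.46] F [-0.7  0.   1. ] gap -7.694028493357644e-05 0.0
```

View pics/f.png

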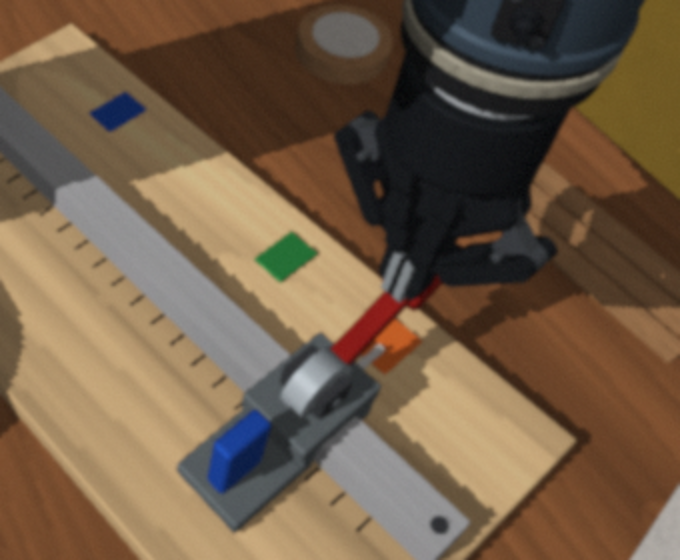

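The fingertips (400,285) rest on the partly lowered lever and the pointer is still on the tab. I'll finish pressing.

Request:
arm_command(targets=[[-0.004, 0, 0.008, 0], [-0.003, 0, 0.008, 0], [-0.002, 0, 0.008, 0], [0, 0, 0.005, 0], [0, 0, 0.003, 0], [0, 0, 0, 0], [0, 0, 0, 0]])

```text
t: 10.2
eef_pos: [0.6764, -0.1603, 0.1436]
ee_rot: [0.0, -0.109, 0.994, 0.0]
contact_force: [0.3, 0.9, 0.8]
finger_gap: 0.0005
grasp_force: 0.5
```

```bash
python3 -c "
from h import *
rel(np.array([.5443,-.190,0])+.135*np.array([.9763,.2165,0])+[0,0,.143])"
```

```text
t 10.2 p [ 0.6764 -0.1603  0.1436] rel [ 0.0004 -0.0004  0.0006] yhead 102.52 z [-0.e+00  1.e-04 -1.e+00] q [-0.23  0.69  0.28  1.17  0.   -0.45] F [0.3 0.9 0.8] gap 0.0005039238648802998 0.5455726772197522
```

Request:
arm_command(targets=[[0, 0, 0.002, 0], [0, 0, 0.002, 0], [0, 0, 0, 0]])

```text
t: 10.58
eef_pos: [0.6767, -0.1607, 0.142]
ee_rot: [0.001, -0.109, 0.994, -0.001]
contact_force: [-7.1, 0.5, 25.2]
finger_gap: 0.0002
grasp_force: 12.3
```

```bash
python3 - <<'E'
from h import *
x=np.array([.9763,.2165,0]); G=np.array([.5443,-.190,0])
rel(G+.135*x+[0,0,.070+.073])
c=grab('side')
cv2.imwrite('pics/g.png',cv2.resize(c['frame'][120:400,220:560,::-1],None,fx=2,fy=2))
E
```

```text
t 10.575 p [ 0.6767 -0.1607  0.142 ] rel [ 0.0006  0.0001 -0.001 ] yhead 102.5 z [ 2.2e-03 -9.0e-04 -1.0e+00] q [-0.23  0.69  0.28  1.16 -0.   -0.45] F [-7.1  0.5 25.2] gap 0.00016708446686499836 12.330506443977356
```

View pics/g.png

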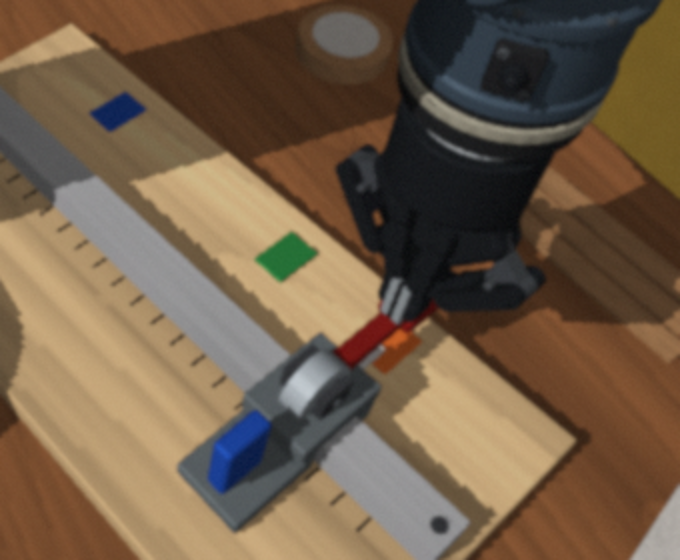

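25 N at z ≈ 69–70 mm means the lever is on its end stop; the picture shows it flat under the fingertips (400,305). I'll lift off and verify.

Request:
arm_command(targets=[[0, 0, -0.01, 0], [0, 0, -0.04, 0], [0, 0, -0.05, 0], [0.03, 0, -0.04, 0], [0, 0, 0, 0], [0, 0, 0, 0]])

```text
t: 11.38
eef_pos: [0.6469, -0.1669, 0.2794]
ee_rot: [-0.0, -0.109, 0.994, 0.0]
contact_force: [0.7, 0.5, -0.4]
finger_gap: 0.0003
grasp_force: 0.0
```

```bash
python3 - <<'E'
from h import *
x=np.array([.9763,.2165,0]); G=np.array([.5443,-.190,0]); yj=np.array([-.2165,.9763,0])
rel(G)
c=grab('side');P=pts(c);hsv=cv2.cvtColor(c['frame'],cv2.COLOR_RGB2HSV)
inb=(P[...,0]>.45)&(P[...,0]<.75)&(P[...,1]<-.07)&(P[...,1]>-.25)
for lo,hi,z0,z1 in((0,5,.04,.2),(95,125,.075,.09)):
    m=(cv2.inRange(hsv,(lo,130,60),(hi,255,255))>0)&inb&(P[...,2]>z0)&(P[...,2]<z1)
    q=P[m]-G; a=np.stack([q@x,q@yj,q[:,2]],1); print(len(a),np.percentile(a,[5,50,95],0).round(3).tolist())
    if hi==5:
        for lo_ in(.09,.11,.13,.15): b=a[abs(a[:,0]-lo_)<.008]; print(lo_,len(b),np.percentile(b[:,2],90).round(4) if len(b) else '')
cv2.imwrite('pics/i.png',cv2.resize(c['frame'][120:400,220:560,::-1],None,fx=2,fy=2))
E
```

```text
t 11.375 p [ 0.6469 -0.1669  0.2794] rel [ 0.105  -0.0004  0.2794] yhead 102.5 z [-6.e-04  2.e-04 -1.e+00] q [-0.25  0.59  0.46  1.44 -0.   -0.47] F [ 0.7  0.5 -0.4] gap 0.00029892553031097955 0.0
829 [[0.089, -0.012, 0.068], [0.133, -0.002, 0.07], [0.159, 0.009, 0.072]]
0.09 116 0.0711
0.11 122 0.071
0.13 189 0.0712
0.15 223 0.072
403 [[-0.016, -0.007, 0.077], [-0.002, -0.002, 0.082], [0.014, 0.005, 0.084]]
```

View pics/i.png

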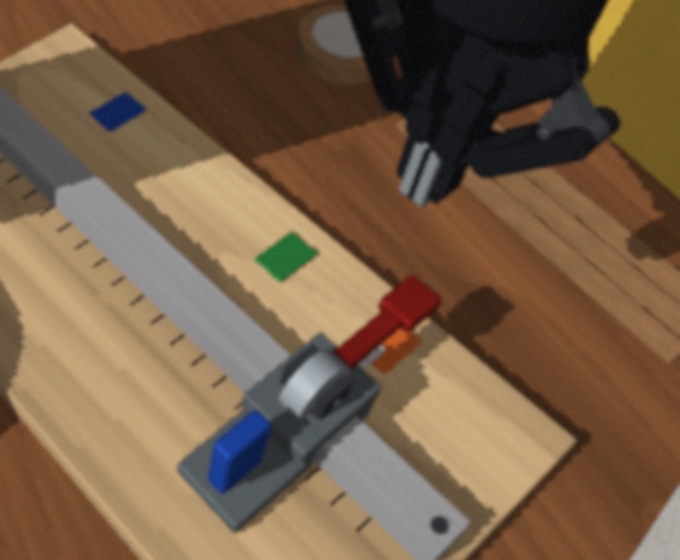

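The lever (flare at 410,300) lies flat at an even 71 mm. The stop is on the orange tab (397,350) and the arm is clear.

```bash
python3 -c "
from station import bot
print(bot.sign_off())"
```

```text
the job is handed in; nothing more can be done
None
```

The job is handed in: the stop's pointer is on the orange tab (about 1–2 mm off its middle by my measurement), the cam lever is locked flat, and the arm is clear. The sign-off call returned no verdict.

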